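# Zero the comparator on its master, then gauge the wide punch die

## Task

With the square master block still standing in the bench comparator, press the comparator's zero button fully and hold it for a moment. Then lift the master out, set it down gently and upright in its shallow wooden tray, and stand the widest of the three loose punch dies, broad end down, on the pedestal in its place, centred between the fixed anvil and the sprung probe. Do not press the zero button again once the master is out.

Things in the scene. Friction and masses are not known exactly. Their poses are not given: they have to be found in the camera images.
- comparator: Bench comparator, fixed: grey base plate 222 x 76 x 10 mm. Origin on the table under the middle of the gauging place; x runs along the base from the fixed anvil (-x, nearest the robot) to the sprung probe and the white gauge head (78 x 64 mm, x = 80 to 158 mm, top 47 mm above the table, with a black-framed display on it); z up.
- nest (a point): Middle of the gauging place, on the steel pedestal's top (16 mm above the table, 40 mm wide in y): where the underside of a 31 mm piece is centred when it touches the anvil. Axes as the comparator's. Anvil: face at x = -15.5 mm, 22 mm wide in y, upright to 15 mm above this point, then a lead-in sloping back 6 mm to its top at 25 mm.
- probe (a joint): Sprung probe, m along comparator x: 0 with a 31 mm piece in, -0.005 empty (gap 26 mm), at most +0.012. Spring 2.6 N at 0. Head 22 mm wide, upright to 15 mm above the pedestal, then sloping back 13 mm to 35 mm: a piece pushed straight down (about 15 N) opens it. It may go down up to 5 mm too far from the anvil; when let go the probe pushes it to the anvil.
- zero_button_top (a point): Middle of the top of the round black zero button (22 mm across) on the gauge head, 138 mm from the gauging place along the comparator's x axis. It is pressed straight down.
- zero_button (a joint): Travel in m of the sprung zero button: 0 up, 0.006 fully down, which takes 4 N.
- master_block: The master: plain steel block, 31 x 31 mm and 40 mm high, 0.28 kg. Starts standing on the pedestal between anvil and probe, square with them. Origin at the centre of its underside, z up. Grip it across the comparator's y axis, where it stands free, and draw it straight up.
- wide_die: The widest of three loose turned punch dies that stand on the table in any order to the robot's left (the others are 25 and 17 mm wide): steel, 31 mm across its broad lower body, narrower shank above, 40 mm high in all, about 0.09 kg. Origin at the centre of its underside, z up. Grip it low, round the broad body, fingertips a few mm above what it stands on.
- master_tray: Fixed shallow square wooden tray for the master, 84 x 84 mm outside, 70 x 70 mm inside, rim 14 mm above the table, cork floor 8 mm above the table. Origin on the table under its centre, z up.
There are look-alikes about, which are no part of the job. Leave any blue or green look-alike of the wide_die alone.

How it is judged:
By the outcome, as a careful person would: the job done as asked, in the order asked, and still so for the second after the job is handed in, with the robot touching nothing.
It also fails if it takes over 64 s, if anything falls off the work surface, if the arm or the gripper's body presses on something with over 40 N, if the wrist force passes 120 N, or if a joint passes its speed limit or range.

## Robot

A 7-joint arm with a two-finger parallel gripper is mounted at the origin on a cart in front of the work surface, level with it; the furniture and walls round the work are solid. World frame = base frame: x ahead of the robot, y to its left, z up, the work surface at z = 0. Lengths are in m, angles in degrees, forces in N, time in s.
With the tool pointing down it reaches from about 0.425 to 0.875 m from the base axis. Payload 4.7 kg.
Tool frame: the origin (TCP) lies midway between the tips of the shut fingers; the grasp point (between the pads) lies 19 mm behind it (arm.pinch_z is the distance from the TCP to the grasp point, in m); z points along the fingers, y is the line along which they close (so a half turn about z gives the same grasp; the last joint's range is limited). The gripper opens to 87 mm and grips with 3 to 60 N. Pads are 19 mm wide; open, the fingers measure 117 mm over their backs; the gripper's body (75 mm by 190 mm) begins 51 mm behind the grasp point.
Start: joints at [73.631, 18.392, -4.016, 83.108, 1.295, 78.541, -3.26], TCP at [0.192, -0.621, 0.223] pointing down, gripper open.
Joint ranges: [-163.93, 163.93], [-17.29, 119.83], [-79.2, 71.16], [3.27, 140.29], [-89.18, 269.18], [5.43, 117.66], [-154.24, 154.24]. Speed limits (degrees/s): [147.25, 147.25, 180, 180, 180, 180, 180].

## Interface

Orientations are given as a 3x3 rotation matrix whose columns are the frame's x, y, z axes.
In Python, from bench import arm, optics, ticket gives the robot as it stands. The module is installed in compiled form; this text tells all that it offers.
- The arm moves only by the tool jog_arm, never from a script. Its arguments are lists of equal length, an entry for each row: "travel": the shift along the tool's x, y, z each as a share of 0.2 m, from -1 to 1, a list of three; "rotation": the turn, a rotation vector about the tool's x, y, z each as a share of 30 degrees, from -1 to 1, a list of three. A call has 1 to 12 rows; each row is the pose to reach, as a shift and turn from the pose commanded when the call began, along the tool's axes at that moment; what a row does not reach only later rows make up. A row lasts 1/12 s, in which the tool goes at most 41.7 mm and 7.16 degrees, less where a joint would pass 70% of its speed; a pose out of reach is approached as far as the arm can. A call with a number of a shift or a turn outside -1 to 1 is refused whole. A call with a gripper value outside its range is refused whole. "gripper" is the closure, from 0 (fully open) to 1 (shut), set as the call begins (left out, the last holds). The fingers move at their own pace and stop on an object; "grip_force" is the grip in N (left out, the last holds). Time passes only in rows, so rows that repeat a pose let the fingers close. It gives the time, the measured TCP pose, the force, the opening and the grip force at its end, in the units of the state.
- arm.read_state(): the state, without advancing time (a new reading comes with each control period).
- optics.read_camera(name): name is "side" or "top"; returns the picture (384x512x3 uint8, red, green, blue); there is no depth.
- optics.camera_model(name): a dict with "fx", "fy", "cx", "cy" (pixels), "origin" and "orientation" of the camera in the world. Camera axes: x right, y up, looking along -z (the intrinsics and any distortion apply to the point x, -y, -z); pixel columns grow to the right and rows downward; lengths in m; the calibration is good to about 2 mm. A picture is of the moment at which its call begins. camera_model takes no time and is no camera call.
- ticket.sign_off(): hands the job in; it is judged then, once.
The state is a dict: "time_s": time; "q": joint angles; "dq": joint speeds; "tau": joint torques, N m; "tcp_pos": TCP position; "tcp_rot": TCP orientation; "ft_force": force on the tool from outside, world axes, zero at the start; "wrist_torque": the same for the moment, N m; "width": finger opening in m; "finger_force": force on a finger pad.
Only numpy, scipy, OpenCV 4.12 (cv2) and the standard library are available. Lean on these libraries where they do the work, as an engineer would, in place of code of your own. Each camera call takes 0.05 s, during which the arm holds its last target. There are 200 camera calls.

## Working session

There is one attempt and no reset: what is moved stays moved. The work goes in short steps, Python scripts to look and compute and a tool call to move; the robot and the scene stay as the last step left them, time stands still between calls to the robot, and variables do not carry over. Pictures are saved under pics/ and viewed, at most 10 in all, crops included, and the job is handed in when it is done.

Besides the shell and the picture viewer there is one more tool, called as name(argument=value, ...), one argument or row to a line, values as JSON. jog_arm: Moves the arm, as the interface text tells. Shift numbers are shares of 0.2 m and turn numbers shares of 30 degrees, none past 1 either way. Its arguments: {"type":"object","properties":{"travel":{"type":"array"},"rotation":{"type":"array"},"gripper":{"type":"number"},"grip_force":{"type":"number"}},"required":["travel","rotation"]}

```bash
mkdir -p pics
python3 - <<'E'
from bench import arm,optics
import cv2
for n in("top","side"):
    cv2.imwrite(f"pics/{n}0.png",optics.read_camera(n)[:,:,::-1]); print(n,optics.camera_model(n))
s=arm.read_state();print(s, arm.pinch_z)
E
```

```text
top {'fx': 430.3163695010859, 'fy': 430.3163695010859, 'cx': 247.77988642665417, 'cy': 189.5102554779249, 'origin': array([ 0.28851656, -0.05748078,  1.26438787]), 'orientation': array([[ 0.06691074,  0.97596175, -0.2074165 ],
       [-0.99775683,  0.06501887, -0.01593279],
       [-0.00206381,  0.20801731,  0.97812297]])}
side {'fx': 384.500362730656, 'fy': 384.500362730656, 'cx': 253.04573632021118, 'cy': 189.87127734367888, 'origin': array([0.36695102, 0.85558486, 0.41497144]), 'orientation': array([[-9.85095591e-01,  5.97299329e-02, -1.61304099e-01],
       [-1.72007188e-01, -3.44539955e-01,  9.22879053e-01],
       [-4.52203288e-04,  9.36869550e-01,  3.49678769e-01]])}
{'time_s': 0.1, 'q': array([73.63199841, 18.43273629, -4.01584466, 83.16862418,  1.29553824,
       78.5401051 , -3.25910752]), 'dq': array([ 0.03667898, -0.09292929, -0.01528558, -0.16969226,  0.14578446,
        0.02312589,  0.07186742]), 'tau': array([ 3.18075136e-04, -4.92568374e+01, -4.05514799e-01, -3.13401175e+01,
       -6.41794642e-02,  3.93938483e-02,  5.87557770e-05]), 'tcp_pos': array([ 0.19175522, -0.62055314,  0.22158822]), 'tcp_rot': array([[ 9.55387120e-01,  2.95355883e-01, -5.94487420e-04],
       [ 2.95356464e-01, -9.55385829e-01,  1.57367138e-03],
       [-1.03171756e-04, -1.67905107e-03, -9.99998585e-01]]), 'ft_force': array([-0.02257337, -0.05832985,  0.10825055]), 'wrist_torque': array([ 0.03239386, -0.00081282, -0.06718843]), 'finger_force': 0.0, 'width': 0.08703796160338377} 0.0187
```

View pics/top0.png

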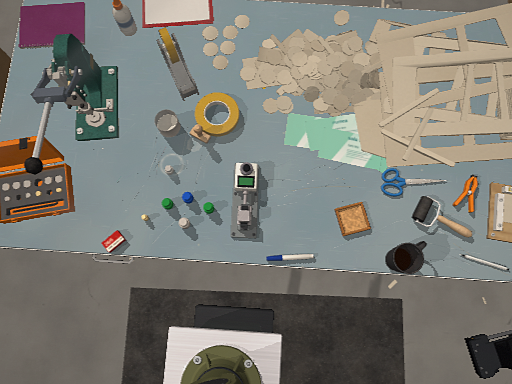

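View pics/side0.png

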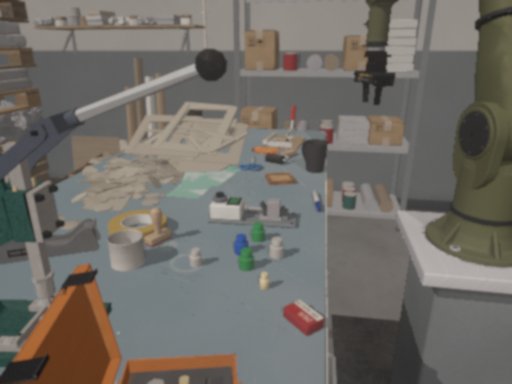

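The top view shows the comparator at about (245,200), the tray at (352,219), and dies at (183,222), (145,217) and (168,168). Blue and green look-alikes are at (187,197), (167,203) and (208,207). I'll enlarge both views to confirm the widest die.

```bash
cat > h.py <<'E'
import numpy as np
from bench import arm,optics
def ray(n,u,v):
    m=optics.camera_model(n); d=np.array([(u-m["cx"])/m["fx"],-(v-m["cy"])/m["fy"],-1.])
    return m["origin"],m["orientation"]@d
def pt(n,u,v,z):
    o,d=ray(n,u,v); return o+d*(z-o[2])/d[2]
def px(n,p):
    m=optics.camera_model(n); c=m["orientation"].T@(np.asarray(p)-m["origin"])
    return np.array([m["cx"]-m["fx"]*c[0]/c[2], m["cy"]+m["fy"]*c[1]/c[2]])
E
python3 - <<'E'
import cv2,numpy as np
t=cv2.imread("pics/top0.png");s=cv2.imread("pics/side0.png")
a=cv2.resize(t[150:250,130:270],None,fx=5.7,fy=5.7,interpolation=cv2.INTER_CUBIC)
b=cv2.resize(s[180:300,170:310],None,fx=5,fy=5,interpolation=cv2.INTER_CUBIC)
cv2.imwrite("pics/t1.png",a);cv2.imwrite("pics/s1.png",b)
from h import *
for n,l in dict(g1=(183,222),brass=(145,217),g2=(168,169),tray=(352,219),but=(246,168),mast=(244,212)).items(): print(n,pt("top",*l,{"tray":.014,"but":.05,"mast":.056}.get(n,.02)).round(3))
for l in ((277,248),(265,281),(196,257)): print(pt("side",*l,.02).round(3))
E
```

```text
g1 [0.443 0.144 0.02 ]
brass [0.451 0.257 0.02 ]
g2 [0.599 0.205 0.02 ]
tray [ 0.486 -0.347  0.014]
but [ 0.61  -0.028  0.05 ]
mast [ 0.479 -0.031  0.056]
[0.44  0.147 0.02 ]
[0.447 0.271 0.02 ]
[0.596 0.211 0.02 ]
```

View pics/t1.png

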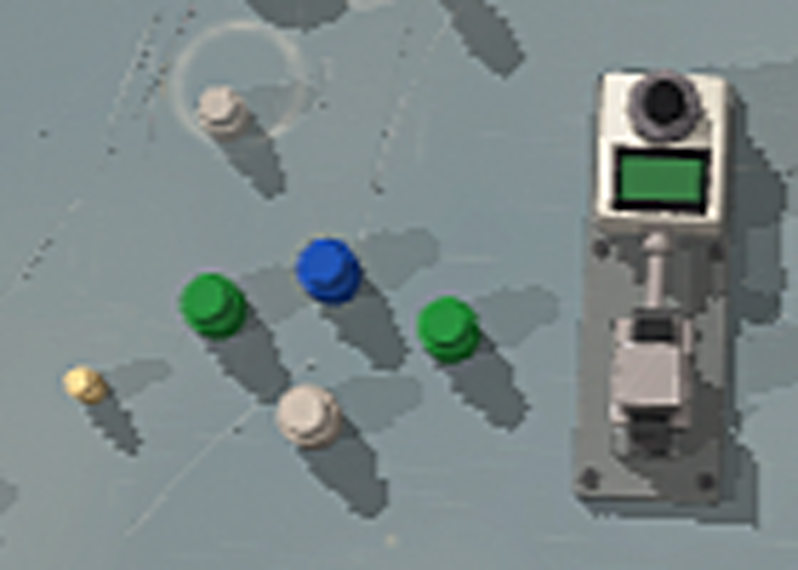

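View pics/s1.png

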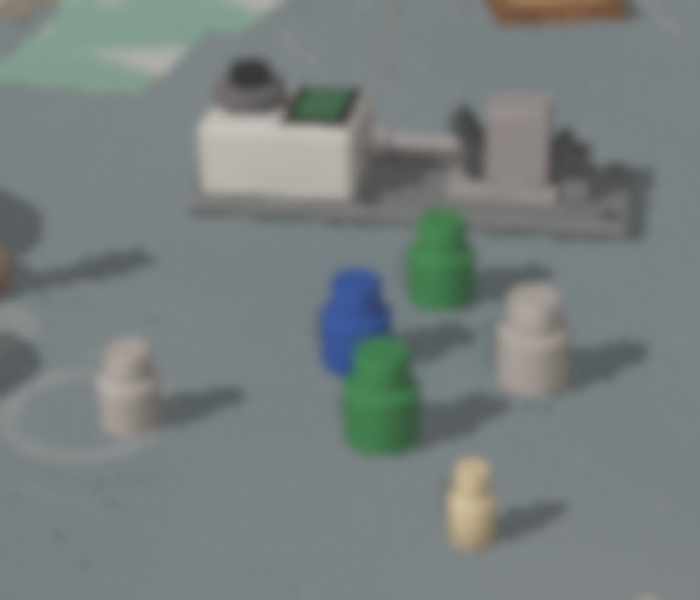

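The die at top (183,222), side (277,248), measures about 30 mm wide. The grey one at (168,168) is about 25 mm and the brass one at (145,217) about 17 mm, so the wide die is the one at (183,222). Next I'll measure the features by mask.

Run:
```python
import cv2,numpy as np
from h import *
t=cv2.imread("pics/top0.png");s=cv2.imread("pics/side0.png")
def blobs(im,m,x0,y0,x1,y1,name):
    k=np.zeros(m.shape,np.uint8);k[y0:y1,x0:x1]=m[y0:y1,x0:x1]
    n,l,st,c=cv2.connectedComponentsWithStats(k)
    for i in range(1,n):
        if st[i,4]>12: print(name,st[i],c[i].round(2),[np.round(v,2) for v in cv2.minAreaRect(np.argwhere(l==i)[:,::-1].astype(np.float32))])
g=lambda im:cv2.cvtColor(im,cv2.COLOR_BGR2GRAY)
T,S=g(t),g(s)
blobs(t,(T<60).astype(np.uint8),236,158,258,178,"but top")
blobs(s,(S<70).astype(np.uint8),208,186,232,205,"but side")
h=cv2.cvtColor(t,cv2.COLOR_BGR2HSV);hs=cv2.cvtColor(s,cv2.COLOR_BGR2HSV)
blobs(t,((h[...,1]<38)&(T>150)).astype(np.uint8),172,212,196,236,"die top")
blobs(s,((hs[...,1]<40)&(S>95)).astype(np.uint8),266,232,288,264,"die side")
blobs(t,((T>140)).astype(np.uint8),234,206,254,226,"master top")
blobs(t,((h[...,0]<20)&(h[...,1]>70)).astype(np.uint8),325,195,380,245,"tray")
blobs(t,((T>165)).astype(np.uint8),230,158,265,195,"head")
print(T[208:224,236:254])
o,d=ray("top",246.8,168.2)
```

```text
but top [243 164   8   8  47] [246.23 167.6 ] [array([246.25, 167.75]), array([7.07, 6.36]), np.float64(45.0)]
but top [238 176  17   2  33] [245.76 176.48] [array([246. , 176.5]), array([ 1., 16.]), np.float64(90.0)]
but side [217 193   7   4  23] [219.65 194.65] [array([220. , 194.5]), array([6., 3.]), np.float64(0.0)]
die top [178 218  10   9  49] [182.35 221.84] [array([182.55, 221.65]), array([6.64, 9.49]), np.float64(71.57)]
die side [266 232  22  32 651] [276.61 247.6 ] [array([276.5, 247.5]), array([31., 21.]), np.float64(90.0)]
master top [237 206  12  18 139] [242.08 215.17] [array([242.5, 214.5]), array([17., 11.]), np.float64(90.0)]
tray [334 202  37  34 833] [352.24 218.41] [array([352.14, 218.46]), array([29.41, 29.2 ]), np.float64(73.07)]
head [235 163   9  25 102] [237.43 173.07] [array([239., 175.]), array([ 8., 24.]), np.float64(0.0)]
head [244 163  13  26  85] [253.47 174.61] [array([251.04, 175.69]), array([10.92, 26.17]), np.float64(7.13)]
[[124 130 166 178 132  63  38  44  46  46  45  41  74  90 151 102  62 104]
 [123 131 165 176 124  51  28  31  32  24  21  21 
[... 375 characters left out ...]
171 110  95  78 108 117]
 [124 141 149 161 163 166 165 162 164 163 162 163 169 108  95  79  66 107]
 [122 160 171 166 166 169 162 163 164 162 162 162 187 117  93  78  67 109]
 [121 151 167 166 168 162 163 164 162 162 162 162 187 117 109  86  69  69]
 [121 149 166 171 166 163 166 163 163 163 162 164 186 121 110  87  71  73]
 [120 152 177 174 168 169 167 164 164 165 166 170 183 121 110  86  73  74]
 [119 151 143 141 155 164 182 183 183 190 188 188 202 121  86  77  73  75]
 [116 193 152  80  66  70  70  70  60  58  56  54  56  77  94  79  72  73]
 [119 194 165  99  45  29  32  32  33  38  41  45  66  86  95  79  74  73]
 [119 168 188 161  78  23  28  29  25  21  18  56  96 105 102  79  72  74]]
```

Run:
```python
import cv2,numpy as np
from h import *
T=cv2.imread("pics/top0.png",0).astype(float)
T=cv2.GaussianBlur(T,(3,3),0.7)
def edge(fixed,lo,hi,rows,sign):
    P=[]
    for r in fixed:
        l=T[r,lo:hi] if rows else T[lo:hi,r]
        g=sign*np.diff(l);g[g<0]=0;i=g.argmax();w=slice(max(i-1,0),i+2)
        p=lo+.5+(np.arange(len(g))[w]*g[w]).sum()/g[w].sum()
        P.append((p,r) if rows else (r,p))
    return np.array(P)
def rep(n,P,z):
    W=np.array([pt("top",u,v,z)[:2] for u,v in P]); c=np.median(W,0)
    vx,vy,x,y=cv2.fitLine(W.astype(np.float32),cv2.DIST_HUBER,0,.01,.01).ravel()
    print(n,np.round([x,y],4),"angle",np.degrees(np.arctan2(vy,vx)).round(1),"med",c.round(4))
rep("base left",edge(range(194,234),226,237,True,-1),.010)
rep("base front",edge(range(234,254),231,243,False,-1),.010)
rep("base right",edge(range(194,232),252,263,True,-1),.010)
rep("head left",edge(range(165,186),231,239,True,1),.047)
rep("head back",edge(range(238,255),158,167,False,1),.047)
rep("mast left",edge(range(212,219),234,241,True,1),.056)
rep("mast right",edge(range(212,219),245,252,True,-1),.056)
rep("mast far",edge(range(241,247),206,213,False,1),.056)
rep("mast near",edge(range(241,247),217,224,False,-1),.056)
# button triangulate
def tri(a,b):
    o1,d1=ray("top",*a);o2,d2=ray("side",*b)
    k=np.linalg.lstsq(np.c_[d1,-d2],o2-o1,rcond=None)[0]
    p,q=o1+k[0]*d1,o2+k[1]*d2;return (p+q)/2,np.linalg.norm(p-q)
print(tri((246.25,167.6),(219.65,194.3)))
# die: upper cap top (z .04) circle & body
k=T[210:236,172:197].astype(int);print(k)
print("tray",pt("top",352.2,218.4,.013)[:2])
```

```text
base left [0.4775 0.008 ] angle 0.6 med [0.4791 0.0077]
base front [ 0.4187 -0.0325] angle -72.1 med [ 0.4144 -0.034 ]
base right [ 0.4663 -0.0658] angle -0.7 med [ 0.4871 -0.0663]
head left [0.5865 0.003 ] angle 0.6 med [0.5872 0.003 ]
head back [ 0.6282 -0.0302] angle -85.3 med [ 0.6274 -0.0276]
mast left [ 0.469  -0.0124] angle -4.0 med [ 0.469  -0.0124]
mast right [ 0.4712 -0.0456] angle 5.7 med [ 0.4712 -0.0456]
mast far [ 0.4855 -0.0296] angle -87.6 med [ 0.4854 -0.0296]
mast near [ 0.454  -0.0318] angle -86.4 med [ 0.4539 -0.0318]
(array([ 0.60779092, -0.02914645,  0.06219325]), np.float64(0.00019491000421461275))
[[101  99  98  97  96 100 123 139 142 141 140 140 140 140 140 140 139 136
  129 114 102  96  94  95  95]
 [100  98  97  97  96  96 106 130 141 141 140 140 140 140 139 139 140 141
  141 137 130 113  98  94  95]
 [ 99  97  97  97  97  95 101 127 141 142 140 142 145 143 140 139 140 140
  140 141 141 133 114  98  94]
 [ 99  97  97  97  97  95 100 123 139 142 142 144 144 142 140 140 140 140
  140 140 140 141 132 108  94]
 [ 99  98  97  97  97  96  96 104 124 140 145 139 1
[... 1590 characters left out ...]
 96  96
   97  96  96  95  94 104 129]
 [140 140 140 140 140 139 140 140 141 141 133 115 100  96  97  98  98  97
   97  97  97  96  94 100 127]
 [140 140 140 140 139 139 140 140 140 141 142 133 110  96  95  97  97  97
   97  97  97  96  95 102 129]
 [140 140 140 140 140 140 140 140 140 141 142 138 117  99  94  96  97  96
   97  97  97  97  95 102 130]
 [140 140 140 140 140 140 140 140 140 140 141 141 133 114  98  95  96  96
   97  97  97  97  95 101 122]
 [141 140 140 140 140 140 140 140 140 141 141 142 142 134 114  99  95  96
   97  97  98  97  97  97 100]
 [141 140 140 141 141 141 141 141 141 141 141 141 142 142 134 115 104  98
   96  97  97  97  97  96  94]]
tray [ 0.48787691 -0.34813842]
```

Vision results, with the comparator yaw at about 0° and its edges and button agreeing:

| Item | x (m) | y (m) | Note |
|---|---|---|---|
| Nest | 0.470 | -0.029 | |
| Button | 0.608 | -0.029 | top z about 0.062 |
| Tray | 0.488 | -0.348 | |
| Wide die | 0.442 | 0.145 | |

I'm setting out for the button.

jog_arm(
  travel=[
    [0.7, -0.57, 0],
    [0.7, -0.57, 0],
    [0.7, -0.57, 0],
    [0.7, -0.57, 0],
    [0.7, -0.57, 0],
    [0.7, -0.57, 0],
  ],
  rotation=[
    [0, 0, 0.573],
    [0, 0, 0.573],
    [0, 0, 0.573],
    [0, 0, 0.573],
    [0, 0, 0.573],
    [0, 0, 0.573],
  ],
  gripper=1,
  grip_force=10,
)

```text
time_s: 0.6
tcp_pos: [0.296, -0.4664, 0.2227]
tcp_rot: [[1.0, 0.008, 0.001], [0.008, -1.0, 0.001], [0.001, -0.001, -1.0]]
ft_force: [0.8, -1.1, 0.2]
width: 0.0548
finger_force: 0.0
```

jog_arm(
  travel=[
    [0.78, -1, 0],
    [0.78, -1, 0],
    [0.78, -1, 0],
    [0.78, -1, 0],
    [0.78, -1, 0],
    [0.78, -1, 0],
    [0.78, -1, 0],
  ],
  rotation=[
    [0, 0, 0],
    [0, 0, 0],
    [0, 0, 0],
    [0, 0, 0],
    [0, 0, 0],
    [0, 0, 0],
    [0, 0, 0],
  ],
)

```text
time_s: 1.18
tcp_pos: [0.453, -0.2634, 0.2227]
tcp_rot: [[1.0, 0.011, 0.003], [0.011, -1.0, 0.003], [0.003, -0.003, -1.0]]
ft_force: [0.6, 1.3, -0.2]
width: 0.0085
finger_force: 0.0
```

jog_arm(
  travel=[
    [0.78, -1, 0],
    [0.78, -1, 0],
    [0.78, -1, 0],
    [0.78, -1, 0],
    [0.78, -1, 0],
    [0.78, -1, 0.2],
    [0.78, -1, 0.4],
    [0.78, -1, 0.5],
    [0.78, -1, 0.5],
  ],
  rotation=[
    [0, 0, 0],
    [0, 0, 0],
    [0, 0, 0],
    [0, 0, 0],
    [0, 0, 0],
    [0, 0, 0],
    [0, 0, 0],
    [0, 0, 0],
    [0, 0, 0],
  ],
)

```text
time_s: 1.93
tcp_pos: [0.5995, -0.0704, 0.1147]
tcp_rot: [[1.0, 0.001, -0.013], [0.001, -1.0, 0.002], [-0.013, -0.002, -1.0]]
ft_force: [-1.6, 0.1, -1.3]
width: 0.0005
finger_force: 0.0
```

jog_arm(
  travel=[
    [0, -0.19, 0],
    [0, -0.19, 0.1],
    [0, -0.19, 0.15],
    [0, -0.19, 0.15],
    [0, -0.19, 0.15],
    [0, -0.19, 0.15],
  ],
  rotation=[
    [0, 0, 0],
    [0, 0, 0],
    [0, 0, 0],
    [0, 0, 0],
    [0, 0, 0],
    [0, 0, 0],
  ],
)

```text
time_s: 2.43
tcp_pos: [0.6049, -0.035, 0.0939]
tcp_rot: [[1.0, -0.003, 0.002], [-0.003, -1.0, -0.001], [0.002, 0.001, -1.0]]
ft_force: [0.8, 0.1, 0.1]
width: 0.0003
finger_force: 0.0
```

Run:
```python
from h import *
import cv2
s=arm.read_state();print(s["tcp_pos"],s["ft_force"])
t=optics.read_camera("top");d=optics.read_camera("side")
a=cv2.resize(t[150:250,200:280],None,fx=6,fy=6)[:600];b=cv2.resize(d[150:250,190:310],None,fx=3.33,fy=6)[:600]
cv2.imwrite("pics/b1.png",np.hstack([cv2.resize(a,(400,500)),cv2.resize(d[150:250,200:280],(400,500))])[:,:,::-1])
print(px("top",s["tcp_pos"]),px("side",s["tcp_pos"]))
```

```text
[ 0.60488921 -0.03502177  0.09385365] [0.77343225 0.13090114 0.10407405]
[248.19774551 165.79427643] [221.00139543 181.87911262]
```

View pics/b1.png

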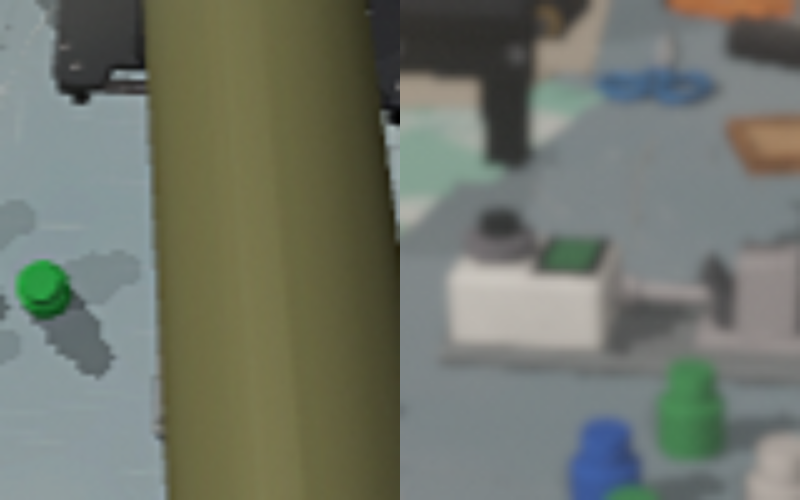

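The side view shows the fingertip at about (221.4,182.4), as predicted, just above the button at (220,194). The arm hides the top view. I'll correct by a few mm and press down with force feedback.

jog_arm(
  travel=[
    [0.015, -0.03, 0.06],
    [0.015, -0.03, 0.1],
    [0.015, -0.03, 0.13],
    [0.015, -0.03, 0.145],
    [0.015, -0.03, 0.155],
    [0.015, -0.03, 0.165],
    [0.015, -0.03, 0.175],
    [0.015, -0.03, 0.175],
  ],
  rotation=[
    [0, 0, 0],
    [0, 0, 0],
    [0, 0, 0],
    [0, 0, 0],
    [0, 0, 0],
    [0, 0, 0],
    [0, 0, 0],
    [0, 0, 0],
  ],
)

```text
time_s: 3.2
tcp_pos: [0.6071, -0.026, 0.0628]
tcp_rot: [[1.0, 0.0, -0.001], [0.0, -1.0, -0.002], [-0.001, 0.002, -1.0]]
ft_force: [-13.9, -0.4, 32.3]
width: 0.0005
finger_force: 16.3
```

Run:
```python
from h import *
import cv2
d=optics.read_camera("side");s=arm.read_state();print(s["tcp_pos"],s["ft_force"],s["wrist_torque"])
print(px("side",s["tcp_pos"]))
cv2.imwrite("pics/b2.png",cv2.resize(d[160:220,195:255],(600,600),interpolation=cv2.INTER_CUBIC)[:,:,::-1])
```

```text
[ 0.60712461 -0.02596212  0.06281875] [-13.53365227   0.97730916  33.21389279] [ 0.24075845  3.12356093 -0.02677709]
[219.61833656 194.54129799]
```

View pics/b2.png

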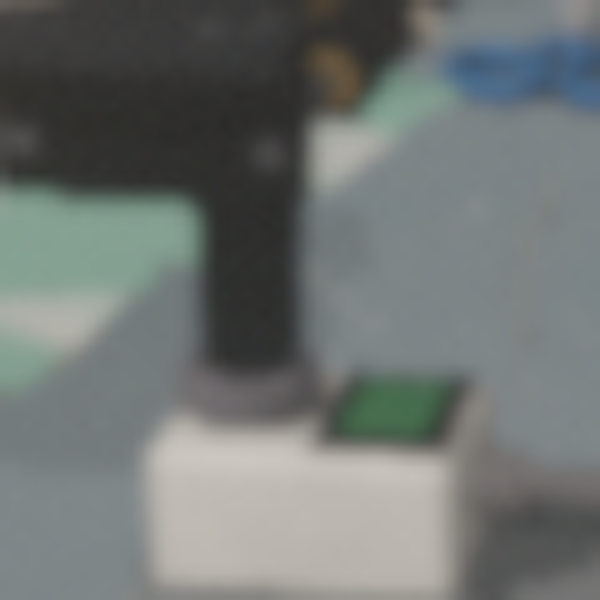

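The finger is pressed down into the button's grey collar at about (221,197). To check that the button itself travelled, I'll ease off in small steps and look for the spring's roughly 4 N signature.

jog_arm(
  travel=[
    [0, 0, -0.02],
    [0, 0, -0.02],
    [0, 0, -0.02],
  ],
  rotation=[
    [0, 0, 0],
    [0, 0, 0],
    [0, 0, 0],
  ],
)

```text
time_s: 3.5
tcp_pos: [0.6076, -0.0261, 0.0633]
tcp_rot: [[1.0, 0.0, 0.001], [0.0, -1.0, -0.0], [0.001, 0.0, -1.0]]
ft_force: [-3.0, 1.5, 11.7]
width: 0.0006
finger_force: 5.9
```

jog_arm(
  travel=[
    [0, 0, -0.01],
    [0, 0, -0.01],
    [0, 0, -0.01],
  ],
  rotation=[
    [0, 0, 0],
    [0, 0, 0],
    [0, 0, 0],
  ],
)

```text
time_s: 3.75
tcp_pos: [0.6075, -0.0262, 0.0637]
tcp_rot: [[1.0, 0.0, 0.001], [0.0, -1.0, 0.001], [0.001, -0.001, -1.0]]
ft_force: [0.5, 1.1, 3.4]
width: 0.001
finger_force: 1.9
```

jog_arm(
  travel=[
    [0, 0, -0.01],
    [0, 0, -0.01],
    [0, 0, -0.01],
  ],
  rotation=[
    [0, 0, 0],
    [0, 0, 0],
    [0, 0, 0],
  ],
)

```text
time_s: 4.0
tcp_pos: [0.6074, -0.0266, 0.0655]
tcp_rot: [[1.0, -0.0, 0.0], [-0.0, -1.0, 0.0], [0.0, -0.0, -1.0]]
ft_force: [1.8, 2.5, 2.2]
width: 0.0003
finger_force: 1.4
```

jog_arm(
  travel=[
    [0, 0, -0.01],
    [0, 0, -0.01],
    [0, 0, -0.01],
  ],
  rotation=[
    [0, 0, 0],
    [0, 0, 0],
    [0, 0, 0],
  ],
)

```text
time_s: 4.25
tcp_pos: [0.6069, -0.0271, 0.0673]
tcp_rot: [[1.0, -0.0, -0.0], [-0.0, -1.0, -0.0], [-0.0, 0.0, -1.0]]
ft_force: [0.5, 0.6, 1.9]
width: 0.0008
finger_force: 1.0
```

The force stays at about 2–3 N over a few mm, so the finger is on the spring and full depth is at z≈0.063. I'll press once more, firmly but moderately, and hold for about a second.

jog_arm(
  travel=[
    [0, 0, 0.015],
    [0, 0, 0.034],
    [0, 0, 0.034],
    [0, 0, 0.034],
    [0, 0, 0.034],
    [0, 0, 0.034],
    [0, 0, 0.034],
    [0, 0, 0.034],
    [0, 0, 0.034],
    [0, 0, 0.034],
    [0, 0, 0.034],
    [0, 0, 0.034],
  ],
  rotation=[
    [0, 0, 0],
    [0, 0, 0],
    [0, 0, 0],
    [0, 0, 0],
    [0, 0, 0],
    [0, 0, 0],
    [0, 0, 0],
    [0, 0, 0],
    [0, 0, 0],
    [0, 0, 0],
    [0, 0, 0],
    [0, 0, 0],
  ],
)

```text
time_s: 5.25
tcp_pos: [0.6071, -0.0271, 0.0632]
tcp_rot: [[1.0, -0.0, -0.0], [-0.0, -1.0, -0.002], [-0.0, 0.002, -1.0]]
ft_force: [-5.7, 0.1, 17.8]
width: 0.0003
finger_force: 9.0
```

jog_arm(
  travel=[
    [0, 0, 0],
    [0, 0, 0],
    [0, 0, 0],
    [0, 0, 0],
  ],
  rotation=[
    [0, 0, 0],
    [0, 0, 0],
    [0, 0, 0],
    [0, 0, 0],
  ],
)

```text
time_s: 5.58
tcp_pos: [0.6072, -0.0272, 0.0632]
tcp_rot: [[1.0, -0.0, -0.0], [-0.0, -1.0, -0.002], [-0.0, 0.002, -1.0]]
ft_force: [-5.5, 1.0, 18.2]
width: 0.0007
finger_force: 9.0
```

Held. Next I'll lift clear, open, and go over the master.

jog_arm(
  travel=[
    [0, 0, -0.15],
    [0, 0, -0.3],
    [0, 0, -0.35],
    [-0.2, 0.01, -0.35],
    [-0.4, 0.01, -0.35],
    [-0.6, 0.01, -0.35],
    [-0.69, 0.01, -0.35],
    [-0.69, 0.01, -0.35],
    [-0.69, 0.01, -0.35],
    [-0.69, 0.01, -0.35],
  ],
  rotation=[
    [0, 0, 0],
    [0, 0, 0],
    [0, 0, 0],
    [0, 0, 0],
    [0, 0, 0],
    [0, 0, 0],
    [0, 0, 0],
    [0, 0, 0],
    [0, 0, 0],
    [0, 0, 0],
  ],
  gripper=0,
)

```text
time_s: 6.42
tcp_pos: [0.4697, -0.0292, 0.1306]
tcp_rot: [[1.0, -0.001, 0.001], [-0.001, -1.0, -0.0], [0.001, 0.0, -1.0]]
ft_force: [-0.1, 0.2, -0.1]
width: 0.0592
finger_force: 0.0
```

jog_arm(
  travel=[
    [0, 0, 0.1],
    [0, 0, 0.2],
    [0, 0, 0.3],
    [0, 0, 0.4],
    [0, 0, 0.47],
    [0, 0, 0.51],
    [0, 0, 0.523],
    [0, 0, 0.523],
    [0, 0, 0.523],
    [0, 0, 0.523],
  ],
  rotation=[
    [0, 0, 0],
    [0, 0, 0],
    [0, 0, 0],
    [0, 0, 0],
    [0, 0, 0],
    [0, 0, 0],
    [0, 0, 0],
    [0, 0, 0],
    [0, 0, 0],
    [0, 0, 0],
  ],
)

```text
time_s: 7.25
tcp_pos: [0.4702, -0.0289, 0.027]
tcp_rot: [[1.0, -0.0, 0.002], [-0.0, -1.0, -0.0], [0.002, 0.0, -1.0]]
ft_force: [-0.9, -0.1, -0.4]
width: 0.0873
finger_force: 0.0
```

jog_arm(
  travel=[
    [0, 0, 0],
    [0, 0, 0],
    [0, 0, 0],
    [0, 0, 0],
    [0, 0, 0],
    [0, 0, 0],
    [0, 0, 0],
    [0, 0, 0],
    [0, 0, 0],
    [0, 0, 0],
  ],
  rotation=[
    [0, 0, 0],
    [0, 0, 0],
    [0, 0, 0],
    [0, 0, 0],
    [0, 0, 0],
    [0, 0, 0],
    [0, 0, 0],
    [0, 0, 0],
    [0, 0, 0],
    [0, 0, 0],
  ],
  gripper=1,
  grip_force=30,
)

```text
time_s: 8.08
tcp_pos: [0.4691, -0.0298, 0.0261]
tcp_rot: [[1.0, -0.0, -0.0], [-0.0, -1.0, -0.001], [-0.0, 0.001, -1.0]]
ft_force: [-0.6, -3.1, 1.4]
width: 0.0307
finger_force: 29.9
```

Gripped at 31 mm. Drawing it straight up.

jog_arm(
  travel=[
    [0, 0, -0.04],
    [0, 0, -0.1],
    [0, 0, -0.17],
    [0, 0, -0.25],
    [0, 0, -0.33],
    [0, 0, -0.4],
    [0, 0, -0.4],
    [0, 0, -0.4],
  ],
  rotation=[
    [0, 0, 0],
    [0, 0, 0],
    [0, 0, 0],
    [0, 0, 0],
    [0, 0, 0],
    [0, 0, 0],
    [0, 0, 0],
    [0, 0, 0],
  ],
)

```text
time_s: 8.75
tcp_pos: [0.4692, -0.0285, 0.1065]
tcp_rot: [[1.0, -0.0, 0.001], [-0.0, -1.0, -0.0], [0.001, 0.0, -1.0]]
ft_force: [-0.6, 0.3, -3.8]
width: 0.0307
finger_force: 29.9
```

jog_arm(
  travel=[
    [0, 0.15, 0],
    [0, 0.3, 0],
    [0, 0.45, 0],
    [0, 0.6, 0],
    [0, 0.72, 0],
    [0, 0.8, 0],
    [0, 0.8, 0],
  ],
  rotation=[
    [0, 0, 0],
    [0, 0, 0],
    [0, 0, 0],
    [0, 0, 0],
    [0, 0, 0],
    [0, 0, 0],
    [0, 0, 0],
  ],
)

```text
time_s: 9.33
tcp_pos: [0.4672, -0.193, 0.1044]
tcp_rot: [[1.0, -0.006, -0.003], [-0.006, -1.0, -0.0], [-0.003, 0.0, -1.0]]
ft_force: [-0.4, -0.2, -3.5]
width: 0.031
finger_force: 29.9
```

jog_arm(
  travel=[
    [0.04, 0.15, 0],
    [0.09, 0.3, 0],
    [0.09, 0.45, 0],
    [0.09, 0.6, 0],
    [0.09, 0.72, 0],
    [0.09, 0.79, 0],
    [0.09, 0.79, 0],
    [0.09, 0.79, 0],
  ],
  rotation=[
    [0, 0, 0],
    [0, 0, 0],
    [0, 0, 0],
    [0, 0, 0],
    [0, 0, 0],
    [0, 0, 0],
    [0, 0, 0],
    [0, 0, 0],
  ],
)

```text
time_s: 10.0
tcp_pos: [0.4866, -0.3456, 0.1049]
tcp_rot: [[1.0, -0.001, -0.002], [-0.001, -1.0, 0.003], [-0.002, -0.003, -1.0]]
ft_force: [0.9, 1.3, -2.6]
width: 0.0306
finger_force: 29.9
```

jog_arm(
  travel=[
    [0, 0.01, 0.1],
    [0, 0.01, 0.2],
    [0, 0.01, 0.3],
    [0, 0.01, 0.36],
    [0, 0.01, 0.4],
    [0, 0.01, 0.41],
    [0, 0.01, 0.42],
    [0, 0.01, 0.425],
    [0, 0.01, 0.425],
  ],
  rotation=[
    [0, 0, 0],
    [0, 0, 0],
    [0, 0, 0],
    [0, 0, 0],
    [0, 0, 0],
    [0, 0, 0],
    [0, 0, 0],
    [0, 0, 0],
    [0, 0, 0],
  ],
)

```text
time_s: 10.75
tcp_pos: [0.4877, -0.3491, 0.0221]
tcp_rot: [[1.0, -0.0, 0.001], [-0.0, -1.0, -0.001], [0.001, 0.001, -1.0]]
ft_force: [-1.2, -0.3, -1.5]
width: 0.0308
finger_force: 29.9
```

jog_arm(
  travel=[
    [0, 0, 0.004],
    [0, 0, 0.008],
    [0, 0, 0.008],
    [0, 0, 0.008],
  ],
  rotation=[
    [0, 0, 0],
    [0, 0, 0],
    [0, 0, 0],
    [0, 0, 0],
  ],
)

```text
time_s: 11.08
tcp_pos: [0.4871, -0.3489, 0.0198]
tcp_rot: [[1.0, -0.0, 0.0], [-0.0, -1.0, -0.0], [0.0, 0.0, -1.0]]
ft_force: [-1.1, -0.1, -2.9]
width: 0.031
finger_force: 29.9
```

jog_arm(
  travel=[
    [0, 0, 0.004],
    [0, 0, 0.008],
    [0, 0, 0.01],
    [0, 0, 0.01],
    [0, 0, 0.01],
  ],
  rotation=[
    [0, 0, 0],
    [0, 0, 0],
    [0, 0, 0],
    [0, 0, 0],
    [0, 0, 0],
  ],
)

```text
time_s: 11.5
tcp_pos: [0.4872, -0.349, 0.0182]
tcp_rot: [[1.0, -0.0, 0.0], [-0.0, -1.0, -0.0], [0.0, 0.0, -1.0]]
ft_force: [-1.6, 0.3, 3.8]
width: 0.0306
finger_force: 29.9
```

It is touching down, so I'll release, rise, and look at the result.

jog_arm(
  travel=[
    [0, 0, 0],
    [0, 0, 0],
    [0, 0, 0],
    [0, 0, 0],
    [0, 0, 0],
    [0, 0, -0.1],
    [0, 0, -0.25],
    [0, 0, -0.4],
    [0, 0, -0.5],
    [0, 0, -0.5],
  ],
  rotation=[
    [0, 0, 0],
    [0, 0, 0],
    [0, 0, 0],
    [0, 0, 0],
    [0, 0, 0],
    [0, 0, 0],
    [0, 0, 0],
    [0, 0, 0],
    [0, 0, 0],
    [0, 0, 0],
  ],
  gripper=0.25,
)

```text
time_s: 12.33
tcp_pos: [0.4901, -0.3506, 0.123]
tcp_rot: [[1.0, -0.0, 0.007], [-0.0, -1.0, -0.006], [0.007, 0.006, -1.0]]
ft_force: [0.7, -0.5, 0.2]
width: 0.0652
finger_force: 0.0
```

jog_arm(
  travel=[
    [0, -0.2, 0],
    [0, -0.4, 0],
    [0, -0.6, 0],
    [0, -0.8, 0],
    [0, -0.95, 0],
    [-0.1, -0.99, 0],
    [-0.1, -0.99, 0],
  ],
  rotation=[
    [0, 0, 0],
    [0, 0, 0],
    [0, 0, 0],
    [0, 0, 0],
    [0, 0, 0],
    [0, 0, 0],
    [0, 0, 0],
  ],
)

```text
time_s: 12.92
tcp_pos: [0.4643, -0.1472, 0.1164]
tcp_rot: [[1.0, 0.005, -0.004], [0.005, -1.0, 0.001], [-0.004, -0.001, -1.0]]
ft_force: [0.6, -0.2, -0.2]
width: 0.0651
finger_force: 0.0
```

jog_arm(
  travel=[
    [0, -0.2, 0],
    [0, -0.4, 0],
    [0, -0.6, 0],
    [0, -0.8, 0],
    [0, -0.95, 0],
    [-0.1, -0.99, 0],
    [-0.1, -0.99, 0],
  ],
  rotation=[
    [0, 0, 0],
    [0, 0, 0],
    [0, 0, 0],
    [0, 0, 0],
    [0, 0, 0],
    [0, 0, 0],
    [0, 0, 0],
  ],
)

```text
time_s: 13.5
tcp_pos: [0.4445, 0.05, 0.1167]
tcp_rot: [[1.0, 0.005, -0.003], [0.005, -1.0, -0.0], [-0.003, 0.0, -1.0]]
ft_force: [-0.9, -0.0, 0.3]
width: 0.0652
finger_force: 0.0
```

jog_arm(
  travel=[
    [0, -0.2, 0],
    [0, -0.4, 0],
    [0, -0.46, 0],
    [0, -0.46, 0],
    [0, -0.46, 0],
    [0, -0.46, 0],
  ],
  rotation=[
    [0, 0, 0],
    [0, 0, 0],
    [0, 0, 0],
    [0, 0, 0],
    [0, 0, 0],
    [0, 0, 0],
  ],
)

```text
time_s: 14.0
tcp_pos: [0.4475, 0.1372, 0.117]
tcp_rot: [[1.0, -0.003, -0.001], [-0.003, -1.0, -0.001], [-0.001, 0.001, -1.0]]
ft_force: [-0.2, -0.2, 0.3]
width: 0.0652
finger_force: 0.0
```

Run:
```python
from h import *
import cv2
s=arm.read_state();print(s["tcp_pos"],s["width"],s["time_s"])
t=optics.read_camera("top");d=optics.read_camera("side")
print(px("side",[.442,.145,.02]),px("side",s["tcp_pos"]))
cv2.imwrite("pics/d1.png",np.hstack([cv2.resize(t[185:255,310:390],(400,400),interpolation=cv2.INTER_CUBIC),cv2.resize(d[180:300,220:340],(400,400),interpolation=cv2.INTER_CUBIC)])[:,:,::-1])
```

```text
[0.44749101 0.13715483 0.11704266] 0.0652488061981106 14.0
[276.17001109 247.4646419 ] [274.91255954 203.07009962]
```

View pics/d1.png

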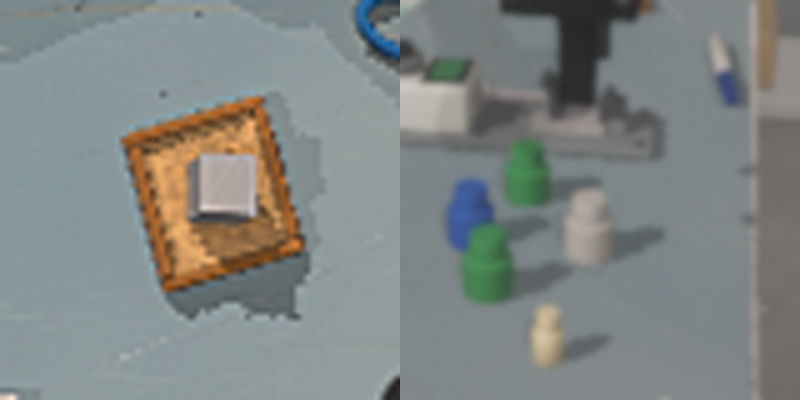

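The master stands upright inside the tray (left panel, about (225,185)). The die in the side crop at (588,227) matches its estimate. Descending on the die.

jog_arm(
  travel=[
    [-0.03, -0.04, 0],
    [-0.03, -0.04, 0.12],
    [-0.03, -0.04, 0.25],
    [-0.03, -0.04, 0.36],
    [-0.03, -0.04, 0.45],
    [-0.03, -0.04, 0.51],
    [-0.03, -0.04, 0.54],
    [-0.03, -0.04, 0.55],
    [-0.03, -0.04, 0.55],
    [-0.03, -0.04, 0.55],
  ],
  rotation=[
    [0, 0, 0],
    [0, 0, 0],
    [0, 0, 0],
    [0, 0, 0],
    [0, 0, 0],
    [0, 0, 0],
    [0, 0, 0],
    [0, 0, 0],
    [0, 0, 0],
    [0, 0, 0],
  ],
)

```text
time_s: 14.93
tcp_pos: [0.442, 0.1475, 0.0084]
tcp_rot: [[1.0, -0.0, 0.002], [-0.0, -1.0, 0.0], [0.002, -0.0, -1.0]]
ft_force: [-0.4, 0.6, 1.0]
width: 0.0652
finger_force: 0.0
```

Run:
```python
from h import *
s=arm.read_state();print(s["tcp_pos"],s["width"])
print("master predicted side centre",px("side",[.470,-.0135,.036]),"seen 273.9; mm/px",px("side",[.471,-.0135,.036])[0]-px("side",[.470,-.0135,.036])[0])
```

```text
[0.44196278 0.14745276 0.0083979 ] 0.06521832411927128
master predicted side centre [272.50806867 209.86319282] seen 273.9; mm/px -0.4014339046245823
```

jog_arm(
  travel=[
    [0, 0, 0.012],
    [0, 0, 0.012],
    [0, 0, 0.012],
  ],
  rotation=[
    [0, 0, 0],
    [0, 0, 0],
    [0, 0, 0],
  ],
)

```text
time_s: 15.18
tcp_pos: [0.4415, 0.1472, 0.0055]
tcp_rot: [[1.0, -0.0, 0.001], [-0.0, -1.0, -0.0], [0.001, 0.0, -1.0]]
ft_force: [0.7, 0.0, -0.5]
width: 0.0648
finger_force: 0.0
```

jog_arm(
  travel=[
    [0, 0, 0],
    [0, 0, 0],
    [0, 0, 0],
    [0, 0, 0],
    [0, 0, 0],
    [0, 0, 0],
    [0, 0, 0],
    [0, 0, 0],
  ],
  rotation=[
    [0, 0, 0],
    [0, 0, 0],
    [0, 0, 0],
    [0, 0, 0],
    [0, 0, 0],
    [0, 0, 0],
    [0, 0, 0],
    [0, 0, 0],
  ],
  gripper=1,
  grip_force=45,
)

```text
time_s: 15.85
tcp_pos: [0.4412, 0.147, 0.0051]
tcp_rot: [[1.0, -0.0, -0.0], [-0.0, -1.0, -0.0], [-0.0, 0.0, -1.0]]
ft_force: [-0.4, -0.3, 0.7]
width: 0.0298
finger_force: 45.0
```

jog_arm(
  travel=[
    [0, 0, -0.05],
    [0, 0, -0.15],
    [0, 0, -0.28],
    [0, 0, -0.4],
    [0, 0, -0.4],
    [0, 0, -0.4],
  ],
  rotation=[
    [0, 0, 0],
    [0, 0, 0],
    [0, 0, 0],
    [0, 0, 0],
    [0, 0, 0],
    [0, 0, 0],
  ],
)

```text
time_s: 16.35
tcp_pos: [0.4424, 0.1475, 0.0868]
tcp_rot: [[1.0, -0.0, 0.004], [-0.0, -1.0, -0.0], [0.004, 0.0, -1.0]]
ft_force: [-0.9, 0.6, -2.3]
width: 0.0292
finger_force: 45.0
```

Run:
```python
from h import *
import cv2
s=arm.read_state();print(s["tcp_pos"],s["width"],s["ft_force"])
d=optics.read_camera("side");p=px("side",s["tcp_pos"]+[0,.0155,0]);print(p)
cv2.imwrite("pics/d2.png",np.hstack([cv2.resize(d[180:240,250:310],(400,400),interpolation=cv2.INTER_CUBIC),cv2.resize(d[170:250,200:310],(400,400),interpolation=cv2.INTER_CUBIC)])[:,:,::-1])
```

```text
[0.44238192 0.1475445  0.0868039 ] 0.029238961468568875 [-0.86713593  0.55046284 -2.31126876]
[275.61412263 222.16355758]
```

View pics/d2.png

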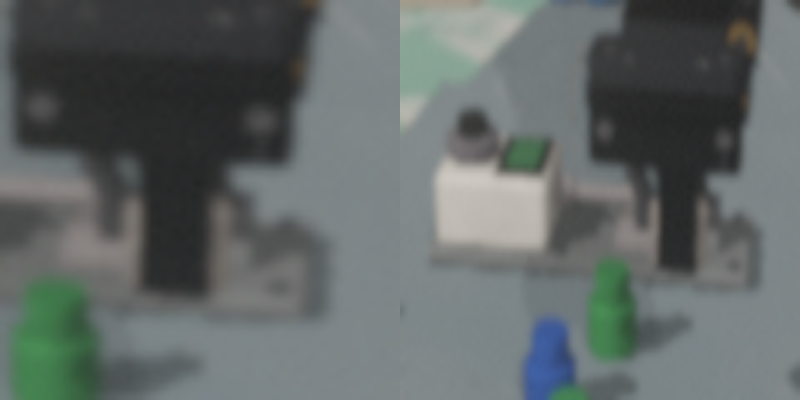

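The side view shows the die held upright behind the near finger (pixel x 130–233), centred on the fingers to within about 2 mm. The gauging gap is empty. Going above the nest, about 1 mm towards the probe.

jog_arm(
  travel=[
    [0.02, 0.15, 0],
    [0.05, 0.3, 0],
    [0.08, 0.45, 0],
    [0.11, 0.6, 0],
    [0.14, 0.75, 0],
    [0.14, 0.85, 0],
    [0.14, 0.886, 0],
    [0.14, 0.886, 0],
    [0.14, 0.886, 0],
    [0.14, 0.886, 0],
    [0.14, 0.886, 0],
  ],
  rotation=[
    [0, 0, 0],
    [0, 0, 0],
    [0, 0, 0],
    [0, 0, 0],
    [0, 0, 0],
    [0, 0, 0],
    [0, 0, 0],
    [0, 0, 0],
    [0, 0, 0],
    [0, 0, 0],
    [0, 0, 0],
  ],
)

```text
time_s: 17.32
tcp_pos: [0.4689, -0.0281, 0.085]
tcp_rot: [[1.0, 0.003, -0.0], [0.003, -1.0, 0.0], [-0.0, -0.0, -1.0]]
ft_force: [1.0, 0.1, -0.6]
width: 0.0294
finger_force: 45.0
```

Run:
```python
from h import *
import cv2
s=arm.read_state();print(s["tcp_pos"],s["width"],s["ft_force"])
d=optics.read_camera("side")
cv2.imwrite("pics/n1.png",cv2.resize(d[165:235,235:305],(600,600),interpolation=cv2.INTER_CUBIC)[:,:,::-1])
print(px("side",s["tcp_pos"]))
for x in(-.0215,-.0155,.0105,.0235): print(x,px("side",[.4695+x,-.0295+.011,.041 if x<0 else .051]))
```

```text
[ 0.46894108 -0.02811154  0.0849547 ] 0.029387044644505957 [ 1.01487831  0.13851928 -0.61921751]
[274.02061366 189.31204058]
-0.0215 [281.63575779 207.81735273]
-0.0155 [279.2181834  207.65427543]
0.0105 [268.85463526 203.23098226]
0.0235 [263.65997967 202.88876084]
```

View pics/n1.png

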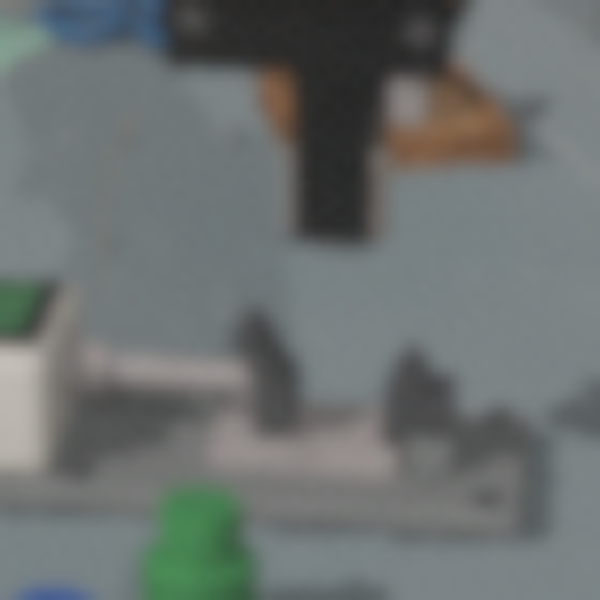

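The view shows the die edges at 290 and 383, the probe face at about 298 and the anvil face at about 388. The die is lined up with the gap, slightly on the probe side. Descending in stages.

jog_arm(
  travel=[
    [0.005, 0.008, 0.05],
    [0.005, 0.008, 0.1],
    [0.005, 0.008, 0.14],
    [0.005, 0.008, 0.17],
    [0.005, 0.008, 0.19],
    [0.005, 0.008, 0.2],
    [0.005, 0.008, 0.2],
    [0.005, 0.008, 0.2],
  ],
  rotation=[
    [0, 0, 0],
    [0, 0, 0],
    [0, 0, 0],
    [0, 0, 0],
    [0, 0, 0],
    [0, 0, 0],
    [0, 0, 0],
    [0, 0, 0],
  ],
)

```text
time_s: 18.03
tcp_pos: [0.4703, -0.0316, 0.0452]
tcp_rot: [[1.0, -0.0, 0.0], [-0.0, -1.0, 0.0], [0.0, -0.0, -1.0]]
ft_force: [-0.4, -0.2, -1.1]
width: 0.0294
finger_force: 45.0
```

jog_arm(
  travel=[
    [0, 0, 0.01],
    [0, 0, 0.02],
    [0, 0, 0.03],
    [0, 0, 0.04],
    [0, 0, 0.05],
    [0, 0, 0.06],
    [0, 0, 0.06],
  ],
  rotation=[
    [0, 0, 0],
    [0, 0, 0],
    [0, 0, 0],
    [0, 0, 0],
    [0, 0, 0],
    [0, 0, 0],
    [0, 0, 0],
  ],
)

```text
time_s: 18.62
tcp_pos: [0.4693, -0.0317, 0.0323]
tcp_rot: [[1.0, -0.0, -0.001], [-0.0, -1.0, 0.0], [-0.001, -0.0, -1.0]]
ft_force: [-2.5, -0.7, -2.2]
width: 0.0289
finger_force: 45.0
```

jog_arm(
  travel=[
    [0, -0.005, 0.01],
    [0, -0.01, 0.02],
    [0, -0.01, 0.03],
    [0, -0.01, 0.035],
    [0, -0.01, 0.04],
    [0, -0.01, 0.04],
  ],
  rotation=[
    [0, 0, 0],
    [0, 0, 0],
    [0, 0, 0],
    [0, 0, 0],
    [0, 0, 0],
    [0, 0, 0],
  ],
)

```text
time_s: 19.12
tcp_pos: [0.4698, -0.0294, 0.0248]
tcp_rot: [[1.0, -0.0, -0.001], [-0.0, -1.0, 0.0], [-0.001, -0.0, -1.0]]
ft_force: [-2.7, 0.4, -0.8]
width: 0.0296
finger_force: 45.0
```

jog_arm(
  travel=[
    [0, 0, 0.006],
    [0, 0, 0.012],
    [0, 0, 0.012],
    [0, 0, 0.012],
  ],
  rotation=[
    [0, 0, 0],
    [0, 0, 0],
    [0, 0, 0],
    [0, 0, 0],
  ],
)

```text
time_s: 19.45
tcp_pos: [0.4699, -0.0296, 0.0226]
tcp_rot: [[1.0, -0.0, -0.0], [-0.0, -1.0, -0.0], [-0.0, 0.0, -1.0]]
ft_force: [-2.8, -0.1, -1.6]
width: 0.0296
finger_force: 45.0
```

jog_arm(
  travel=[
    [0, 0, 0.005],
    [0, 0, 0.01],
    [0, 0, 0.012],
    [0, 0, 0.012],
    [0, 0, 0.012],
  ],
  rotation=[
    [0, 0, 0],
    [0, 0, 0],
    [0, 0, 0],
    [0, 0, 0],
    [0, 0, 0],
  ],
)

```text
time_s: 19.87
tcp_pos: [0.4703, -0.0297, 0.0211]
tcp_rot: [[1.0, -0.0, -0.0], [-0.0, -1.0, -0.001], [-0.0, 0.001, -1.0]]
ft_force: [-4.9, 0.6, 7.9]
width: 0.0295
finger_force: 45.0
```

It is seated on the pedestal (+8 N at the expected height). Releasing, then rising straight up.

jog_arm(
  travel=[
    [0, 0, -0.004],
    [0, 0, -0.004],
    [0, 0, -0.004],
    [0, 0, -0.004],
    [0, 0, -0.004],
    [0, 0, -0.004],
  ],
  rotation=[
    [0, 0, 0],
    [0, 0, 0],
    [0, 0, 0],
    [0, 0, 0],
    [0, 0, 0],
    [0, 0, 0],
  ],
  gripper=0.25,
)

```text
time_s: 20.37
tcp_pos: [0.4704, -0.0296, 0.0212]
tcp_rot: [[1.0, -0.0, 0.001], [-0.0, -1.0, -0.0], [0.001, 0.0, -1.0]]
ft_force: [0.2, 0.1, -0.1]
width: 0.0603
finger_force: 0.0
```

jog_arm(
  travel=[
    [0, 0, -0.1],
    [0, 0, -0.25],
    [0, 0, -0.4],
    [0, 0, -0.55],
    [0, 0, -0.7],
    [0, 0.2, -0.7],
    [0, 0.4, -0.7],
    [0, 0.6, -0.7],
    [0, 0.8, -0.7],
    [0, 0.8, -0.7],
    [0, 0.8, -0.7],
  ],
  rotation=[
    [0, 0, 0],
    [0, 0, 0],
    [0, 0, 0],
    [0, 0, 0],
    [0, 0, 0],
    [0, 0, 0],
    [0, 0, 0],
    [0, 0, 0],
    [0, 0, 0],
    [0, 0, 0],
    [0, 0, 0],
  ],
)

```text
time_s: 21.28
tcp_pos: [0.4695, -0.1922, 0.1608]
tcp_rot: [[1.0, -0.006, -0.0], [-0.006, -1.0, 0.0], [-0.0, -0.0, -1.0]]
ft_force: [0.3, -0.3, -0.5]
width: 0.0654
finger_force: 0.0
```

Run:
```python
from h import *
import cv2
s=arm.read_state();print(s["tcp_pos"],s["width"],s["ft_force"])
d=optics.read_camera("side");t=optics.read_camera("top")
cv2.imwrite("pics/f1.png",np.hstack([cv2.resize(d[170:240,235:305],(400,400),interpolation=cv2.INTER_CUBIC),cv2.resize(t[180:250,210:280],(400,400),interpolation=cv2.INTER_CUBIC)])[:,:,::-1])
```

```text
[ 0.46948116 -0.19224564  0.16078749] 0.0653559224607498 [ 0.34808033 -0.27483458 -0.52012785]
```

View pics/f1.png

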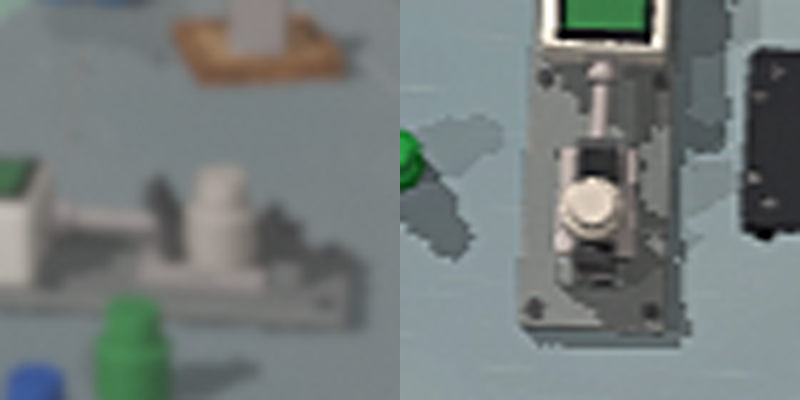

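The die stands upright on the pedestal between the probe (side crop about 185) and the anvil (about 256). It is centred across the base (top crop about 595), the master is still upright in its tray, and the robot is clear of everything. Handing in.

```bash
python3 -c "
from bench import ticket
print(ticket.sign_off())"
```

```text
the job is handed in; nothing more can be done
None
```

I zeroed the comparator with the master still in place, set the master upright in its tray, stood the wide die on the pedestal between anvil and probe, and handed the job in at about 21 s; sign-off returned no verdict.

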